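# Close up the row of freezer tube racks

### The job

One low tube rack has been left away from the row of racks that stands against the steel stop. Butt it end-on against the open end of the row, flush with it and in line, standing on the bench so that the row carries on with no gap. Keep it upright, for there are tubes in it, and leave the tall rack with the big holes where it is.

Things in the scene. Friction and masses are not known exactly. Their poses are not given: they have to be found in the camera images.
- rack: The loose low tube rack: a green plastic block 100 mm long (x), 50 mm wide (y), 40 mm high, with two rows of five small dark holes on top, three closed by white tube caps (fixed, 5 mm proud of the top). About 0.16 kg, both ends alike, flat sides to be gripped across the 50 mm. Origin: centre of its underside; z up.
- row: The row, fixed to the bench: two racks just like the loose one (each 100 x 50 x 40 mm) end to end, then a steel stop 60 mm high. Origin: at bench height, middle of the foot of the open end face (the end without the stop). Its x axis points level out of that face, away from the stop: the racks lie at x = 0 to -200 mm, the stop to -245 mm. y across (racks cover +-25 mm), z up.
- tall_rack: Bystander, loose, not to be moved: a tall green rack with two rows of three big holes, 100 mm long (x), 66 mm wide (y), 62 mm high (67 mm over its caps), 0.3 kg. Origin: centre of its underside; z up. It and the loose low rack both stand to the left of the row as the robot sees it, one nearer the robot and one farther, either way round.
There are look-alikes about, which are no part of the job. Leave any purple or yellow look-alike of the rack alone.

How it is judged:
By the outcome, as a careful person would: the job done as asked, in the order asked, and still so for the second after the job is handed in, with the robot touching nothing.
It also fails if it takes over 34 s, if anything falls off the work surface, if the arm or the gripper's body presses on something with over 40 N, if the wrist force passes 120 N, or if a joint passes its speed limit or range.

### The arm

A 6-joint arm with a two-finger parallel gripper is mounted at the origin on the work surface. World frame = base frame: x ahead of the robot, y to its left, z up, the work surface at z = 0. Lengths are in m, angles in degrees, forces in N, time in s.
With the tool pointing down it reaches from about 0.3 to 0.95 m from the base axis. Payload 3.1 kg.
Tool frame: the origin (TCP) lies at the centre of the arm's flange, where the gripper is bolted on; the fingertips stand 173 mm ahead of it and the grasp point (between the pads) lies 155 mm ahead of it; z points along the fingers, y is the line along which they close (so a half turn about z gives the same grasp; the last joint's range is limited). The gripper opens to 85 mm and grips with 20 to 120 N. Pads are 22 mm wide; open, the fingers measure 114 mm over their backs; the gripper's body (76 mm by 85 mm) begins 54 mm behind the grasp point. The pads swing forward as they close: fully open they stand 13 mm farther back than shut.
Start: joints at [-79.452, 17.653, 93.61, -0, 68.738, -3.994], TCP at [0.157, -0.605, 0.405] pointing down, gripper open.
Joint ranges: [-175.34, 175.34], [-45.06, 112.39], [2.9, 150.54], [-68.45, 248.45], [3.09, 151.38], [-168.51, 168.51]. Speed limits (degrees/s): [159.86, 159.86, 180, 180, 180, 180].

### API

Orientations are given as a 3x3 rotation matrix whose columns are the frame's x, y, z axes.
In Python, from rig import manip gives the robot as it stands.
- The arm moves only by the tool jog_arm, never from a script. Its argument "deltas" is a list that holds one entry, the list of rows, each a list of 7 numbers: the turn, a rotation vector about the tool's x, y, z in units of 6 degrees (1.0 is 6 degrees), then the shift along the tool's x, y, z in m, then the opening, from 0 (shut) to 1 (fully open). A call has 1 to 12 rows; each row shifts and turns the commanded pose from where the row before left it, along the tool's axes as they then stand; what a row does not reach is not made up. A row lasts 1/10 s, in which the tool goes at most 50 mm and 8.59 degrees, less where a joint would pass 70% of its speed; a pose out of reach is approached as far as the arm can. A call is refused whole if a number of a shift passes 0.05 or a number of a turn 1, either way. A call with a gripper value outside its range is refused whole. The fingers move at their own pace and stop on an object; "grip_force" is the grip in N (left out, the last holds). Time passes only in rows, so rows that do not move let the fingers close. It gives the time, the measured TCP pose, the force, the opening and the grip force at its end, in the units of the state.
- manip.observe(): the state, without advancing time (a new reading comes with each control period).
- manip.get_image(name): name is "scene" or "top" or "wrist"; returns the picture (384x512x3 uint8, red, green, blue); there is no depth.
- manip.camera_params(name): a dict with "mtx" (3x3 intrinsics, pixels), "R" (3x3) and "t" (3): a world point X has camera coordinates R X + t; the wrist camera has in their place "mount" (4x4, takes a point from camera to tool coordinates, whose origin is the TCP and whose axes are the flange's). Camera axes: x right, y down, z forward; pixel columns grow to the right and rows downward; lengths in m; the calibration is good to about 2 mm. The wrist camera is an equidistant fisheye: a pixel r from the principal point sees the ray r / f radians off the axis. A picture is of the moment at which its call begins: read the wrist's pose just before it. camera_params takes no time and is no camera call.
- manip.close_job(): hands the job in; it is judged then, once.
Trained networks look in the newest picture that a camera, given by its name, has taken for a name from the list of things; names that differ only in an ending like _2 or _b are one class to them, and where a whole thing is asked for, a point or a joint stands for the part that bears it (a point fixed in the world has none). Each returns a list of dicts, best first, with "confidence" (0 to 1); they miss things now and then, are a little off and sometimes report something else, mostly with a low value. They report only what shows in the picture. A call takes as long as a camera call. They do not tell look-alikes from the thing itself.
- manip.cut_out(camera, thing): "mask" (384x512 bool, what is visible of it) and "rect" ([left, top, right, bottom] in pixels, round what is visible of it).
The state is a dict: "clock": time; "joint_positions": joint angles; "joint_vel": joint speeds; "effort": joint torques, N m; "eef_pos": TCP position; "ee_rot": TCP orientation; "ft_force": force on the tool from outside, world axes, zero at the start; "moment": the same for the moment, N m; "gripper_width": opening from 0.0 (shut) to 1.0 (fully open); "grasp_force": force on a finger pad.
Only numpy, scipy, OpenCV 4.12 (cv2) and the standard library are available. Lean on these libraries where they do the work, as an engineer would, in place of code of your own. Each camera call takes 0.05 s, during which the arm holds its last target. There are 200 camera calls.

## Working session

There is one attempt and no reset: what is moved stays moved. The work goes in short steps, Python scripts to look and compute and a tool call to move; the robot and the scene stay as the last step left them, time stands still between calls to the robot, and variables do not carry over. Pictures are saved under pics/ and viewed, at most 10 in all, crops included, and the job is handed in when it is done.

Besides the shell and the picture viewer there is one more tool, called after ">>>" by a JSON object that holds its "fn" and its "kwargs", one argument or row to a line. jog_arm: Moves the arm, as the interface text tells. Its arguments: {"type":"object","properties":{"deltas":{"type":"array"},"grip_force":{"type":"number"}},"required":["deltas"]}

```bash
mkdir -p pics && python3 - <<'E'
from rig import manip
import cv2,numpy as np
np.set_printoptions(precision=4,suppress=True)
s=manip.observe();print(s['clock'],s['eef_pos'],s['ee_rot'])
for c in("top","scene"):
    im=manip.get_image(c);cv2.imwrite(f"pics/{c}1.png",im[:,:,::-1])
    p=manip.camera_params(c);print(c,p)
    for t in("rack","row","tall_rack"):
        for d in manip.cut_out(c,t):print(c,t,d['confidence'],d['rect'],d['mask'].sum())
print(manip.camera_params("wrist"))
E
```

```text
0.0 [ 0.1568 -0.6046  0.4035] [[ 0.968   0.2511 -0.0004]
 [ 0.2511 -0.968   0.0022]
 [ 0.0002 -0.0023 -1.    ]]
top {'mtx': array([[408.5851,   0.    , 261.2859],
       [  0.    , 408.5851, 193.7854],
       [  0.    ,   0.    ,   1.    ]]), 'R': array([[-0.009 , -0.9999,  0.0097],
       [-0.9809,  0.007 , -0.1942],
       [ 0.1941, -0.0112, -0.9809]]), 't': array([0.1456, 0.4858, 0.6556])}
top rack 0.95 [95.2, 137.8, 139.4, 201.4] 1997
top rack 0.91 [195.3, 188.3, 260.1, 238.1] 1804
top rack 0.77 [217.1, 268.0, 260.4, 331.6] 1835
top row 0.84 [359.7, 142.2, 495.3, 204.7] 4412
top tall_rack 0.86 [208.2, 86.8, 277.5, 152.4] 2626
scene {'mtx': array([[468.6479,   0.    , 251.7618],
       [  0.    , 468.6479, 195.3765],
       [  0.    ,   0.    ,   1.    ]]), 'R': array([[-0.5048,  0.8632,  0.0079],
       [ 0.6634,  0.3938, -0.6363],
       [-0.5523, -0.316 , -0.7714]]), 't': array([ 0.1168, -0.3309,  1.1757])}
scene rack 0.96 [350.6, 266.7, 392.1, 337.3] 2486
scene rack 0.83 [291.7, 137.5, 328.6, 190.0] 1296
scene rack 0.64 [256.8, 187.9, 315.8, 245.0] 1880
scene rack 0.59 [185.3, 235.5, 256.9, 319.7] 3404
scene row 0.62 [63.1, 123.4, 154.3, 209.1] 3215
scene tall_rack 0.95 [183.2, 239.2, 257.7, 317.7] 3407
{'mtx': array([[297.3186,   0.    , 252.6798],
       [  0.    , 297.3186, 189.4717],
       [  0.    ,   0.    ,   1.    ]]), 'mount': array([[-0.0011, -0.9563, -0.2922,  0.0747],
       [ 1.    , -0.0012,  0.0004, -0.0001],
       [-0.0007, -0.2922,  0.9563,  0.0309],
       [ 0.    ,  0.    ,  0.    ,  1.    ]])}
```

View pics/top1.png

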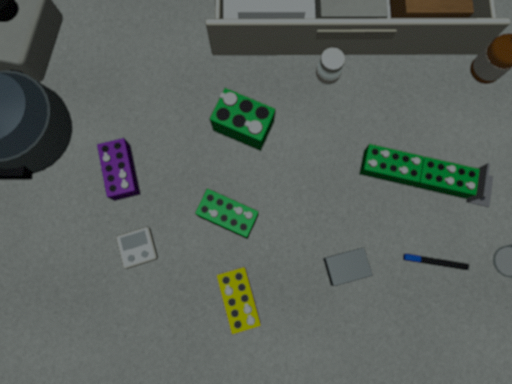

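View pics/scene1.png

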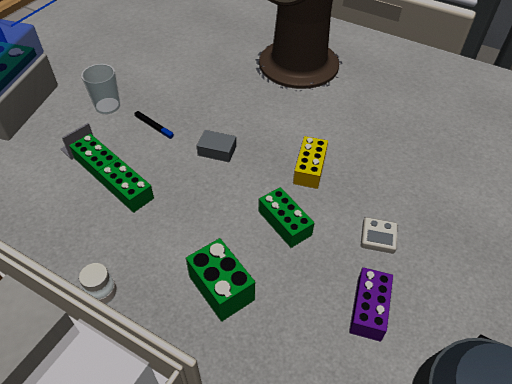

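The top view shows four things that could be the rack: green low (227,213), tall green with big holes (243,118), purple (118,168) and yellow (239,300). By the description it is the green low one at (227,213), scene (286,216). The row's open end is at top (363,160), with the stop at its right end (486,183).

```bash
cat > h.py <<'E'
import cv2,numpy as np
from scipy.optimize import minimize
from rig import manip
np.set_printoptions(precision=4,suppress=True)
def grab(cam):
    s=manip.observe(); return manip.get_image(cam),np.array(s['ee_rot']),np.array(s['eef_pos'])
def project(cam,X,R=None,t=None):
    p=manip.camera_params(cam);K=p['mtx']
    if cam!='wrist':
        c=X@p['R'].T+p['t'];q=c@K.T;return q[:,:2]/q[:,2:]
    M=p['mount'];T=(X-t)@R                # tool coords
    c=(T-M[:3,3])@M[:3,:3];r=np.hypot(c[:,0],c[:,1]);th=np.arctan2(r,c[:,2])
    return np.c_[K[0,2]+K[0,0]*th*c[:,0]/r,K[1,2]+K[1,1]*th*c[:,1]/r]
def green(im):
    h=cv2.cvtColor(im,cv2.COLOR_RGB2HSV)
    return cv2.inRange(h,(45,110,30),(80,255,255))
def box(x,y,a,x0,x1,w,h,z=0,n=6):
    g=np.array([[u,v,k] for u in np.linspace(x0,x1,n) for v in(-w/2,w/2) for k in(z,z+h)])
    c,s=np.cos(a),np.sin(a)
    return np.c_[x+c*g[:,0]-s*g[:,1],y+s*g[:,0]+c*g[:,1],g[:,2]]
def hull(m):
    m=cv2.resize(m,None,fx=4,fy=4,interpolation=cv2.INTER_LINEAR)>127
    ys,xs=np.nonzero(m)
    return cv2.convexHull(((np.c_[xs,ys]+.5)/4-.5).astype(np.float32))
def fit(obs,guess,dims):
    """obs: [(cam,hull,R,t)]; fit x,y,yaw by symmetric difference of hulls"""
    def f(v):
        e=0
        for cam,H,R,t in obs:
            P=cv2.convexHull(project(cam,box(v[0]/100,v[1]/100,v[2]/10,*dims),R,t).astype(np.float32))
            a=cv2.contourArea(P);b=cv2.contourArea(H);i=cv2.intersectConvexConvex(P,H)[0];e+=(a+b-2*i)/b
        return e/len(obs)
    v0=np.array([guess[0]*100,guess[1]*100,guess[2]*10])
    for _ in range(3):
        r=minimize(f,v0,method='Nelder-Mead',options=dict(initial_simplex=v0+np.vstack([np.zeros(3),2*np.eye(3)]),xatol=1e-3,fatol=1e-6));v0=r.x
    return r.x[0]/100,r.x[1]/100,r.x[2]/10,r.fun
def unproj(cam,px,z):
    p=manip.camera_params(cam);d=p['R'].T@np.linalg.inv(p['mtx'])@[*px,1];o=-p['R'].T@p['t']
    return o+d*(z-o[2])/d[2]
E
cat > m1.py <<'E'
from h import *
I={c:manip.get_image(c) for c in("top","scene")}
def near(c,t,pt):
    ds=[d for d in manip.cut_out(c,t) if d['rect'][0]-5<pt[0]<d['rect'][2]+5 and d['rect'][1]-5<pt[1]<d['rect'][3]+5]
    m=ds[0]['mask'].astype(np.uint8)*255
    return cv2.dilate(m,np.ones((7,7)))
for t,pts,dims in(("rack",((227,213),(286,216)),(-.05,.05,.05,.04)),("row",((420,170),(110,170)),(-.2,0,.05,.04)),("tall_rack",((243,118),(220,278)),(-.05,.05,.066,.062))):
    obs=[(c,hull(near(c,t,p)&green(I[c])),None,None) for c,p in zip(I,pts)]
    if t=="row": g=unproj("top",(363,160),0);g2=unproj("top",(480,182),0)
    elif t=="rack": g=unproj("top",(227,213),.02);g2=g-(unproj("top",(256,220),.02)-unproj("top",(206,192),.02))
    else: g=unproj("top",(243,118),.03);g2=g-(unproj("top",(272,120),.02)-unproj("top",(222,95),.02))
    a=np.arctan2(*(g-g2)[1::-1])
    for o in(obs[:1],obs[1:],obs):
        r=fit(o,(g[0],g[1],a),dims);print(t,len(o),np.array(r),"deg",np.degrees(r[2]))
    print(" guess",g,np.degrees(a))
cv2.imwrite("pics/crop.png",cv2.resize(I["top"][170:260,170:290],None,fx=6,fy=6,interpolation=cv2.INTER_CUBIC)[:,:,::-1])
E
python3 m1.py
```

```text
rack 1 [ 0.4569  0.2017 -2.0266  0.0526] deg -116.11665712296342
rack 1 [ 0.4555  0.2003 -2.0225  0.039 ] deg -115.8833154543446
rack 2 [ 0.4564  0.2016 -2.0154  0.0493] deg -115.47243741686317
 guess [0.458  0.2023 0.02  ] -119.83788651209807Traceback (most recent call last):
  File "m1.py", line 8, in <module>
    obs=[(c,hull(near(c,t,p)&green(I[c])),None,None) for c,p in zip(I,pts)]
                 ~~~~^^^^^^^
  File "m1.py", line 5, in near
    m=ds[0]['mask'].astype(np.uint8)*255
      ~~^^^
IndexError: list index out of range
```

```bash
python3 - <<'E'
s=open('m1.py').read()
i=s.index("    m=ds[0]");j=s.index("for t,pts")
s=s[:i]+"""    if ds: return cv2.dilate(ds[0]['mask'].astype(np.uint8)*255,np.ones((7,7)))
    print("missed",c,t);m=np.zeros((384,512),np.uint8);k=55 if t=="row" else 38
    return cv2.rectangle(m,(pt[0]-k-(0 if t!="row" else 5),pt[1]-k),(pt[0]+k,pt[1]+k),255,-1)
"""+s[j:]
open('m1.py','w').write(s)
E
python3 m1.py
```

```text
rack 1 [ 0.457   0.2016 -2.0256  0.0516] deg -116.05863293214009
rack 1 [ 0.4555  0.2003 -2.0225  0.039 ] deg -115.8833154543446
rack 2 [ 0.4565  0.2016 -2.0135  0.0489] deg -115.36586640522502
 guess [0.458  0.2023 0.02  ] -119.83788651209807
row 1 [ 0.5547 -0.0463  1.3401  0.0551] deg 76.77964299306684
row 1 [ 0.5552 -0.0478  1.3235  0.0215] deg 75.83312727024207
row 2 [ 0.5553 -0.0471  1.3279  0.0406] deg 76.08037383322021
 guess [ 0.5593 -0.0498  0.    ] 78.53453283128037
tall_rack 1 [ 0.6289  0.1737 -1.9538  0.0726] deg -111.94703906683117
tall_rack 1 [ 0.6265  0.1721 -2.0029  0.0258] deg -114.7573935278835
tall_rack 2 [ 0.6271  0.1732 -2.0014  0.0505] deg -114.67177739020426
 guess [0.6317 0.1736 0.03  ] -118.2633472086313
```

View pics/crop.png

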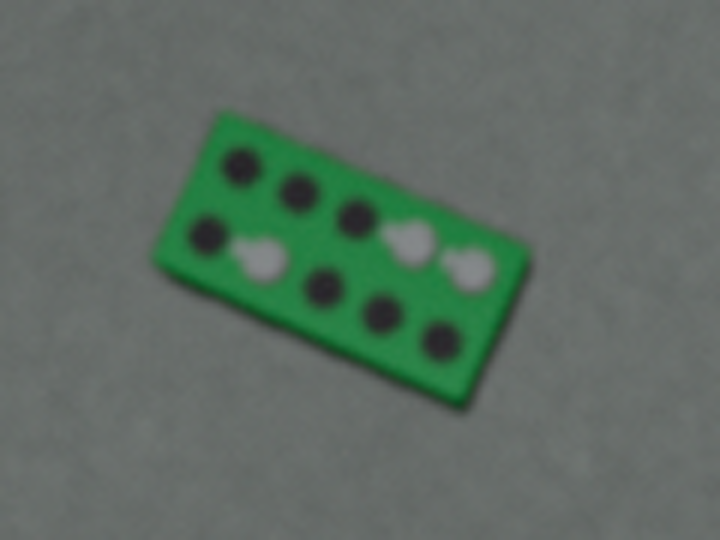

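The crop confirms the choice: a green low block with 2 x 5 small holes and three white caps. The fits from the two cameras agree within 2 mm. Moving above it.

>>> {"fn": "jog_arm", "kwargs": {
  "deltas": [
    [[0,0,0,0.0274,-0.0392,0,1],[0,0,0,0.0274,-0.0392,0,1],[0,0,0,0.0274,-0.0392,0,1],[0,0,0,0.0274,-0.0392,0,1],[0,0,0,0.0274,-0.0392,0,1],[0,0,0,0.0274,-0.0392,0,1],[0,0,0,0.0274,-0.0392,0,1],[0,0,0,0.0274,-0.0392,0,1],[0,0,0,0.0274,-0.0392,0,1],[0,0,0,0.0274,-0.0392,0,1],[0,0,0,0.0274,-0.0392,0,1],[0,0,0,0.0274,-0.0392,0,1]]
  ]
}}

```text
clock: 2.25
eef_pos: [0.3572, -0.0652, 0.4053]
ee_rot: [[0.968, 0.251, 0.002], [0.251, -0.968, -0.001], [0.002, 0.001, -1.0]]
ft_force: [0.2, 0.1, -0.8]
gripper_width: 0.998
grasp_force: 0.0
```

>>> {"fn": "jog_arm", "kwargs": {
  "deltas": [
    [[0,0,0,0.0274,-0.0392,0,1],[0,0,0,0.0274,-0.0392,0,1],[0,0,0,0.0274,-0.0392,0,1],[0,0,0,0.0274,-0.0392,0,1],[0,0,0,0.0274,-0.0392,0,1],[0,0,0,0.0274,-0.0392,0,1],[0,0,-1,0,0,0.02,1],[0,0,-1,0,0,0.02,1],[0,0,-1,0,0,0.02,1],[0,0,-1,0,0,0.02,1],[0,0,-1,0,0,0.02,1],[0,0,-1,0,0,0,1]]
  ]
}}

```text
clock: 3.45
eef_pos: [0.4556, 0.2014, 0.3017]
ee_rot: [[0.632, 0.775, -0.006], [0.775, -0.632, -0.002], [-0.005, -0.003, -1.0]]
ft_force: [0.1, -0.6, 0.8]
gripper_width: 0.997
grasp_force: 0.0
```

>>> {"fn": "jog_arm", "kwargs": {
  "deltas": [
    [[0,0,-1,0,0,0,1],[0,0,-1,0,0,0,1],[0,0,-0.25,0,0,0,1],[0,0,0,0,0,0,1],[0,0,0,0,0,0,1]]
  ]
}}

```text
clock: 3.95
eef_pos: [0.4572, 0.2018, 0.3048]
ee_rot: [[0.439, 0.898, 0.0], [0.898, -0.439, 0.0], [0.0, 0.0, -1.0]]
ft_force: [0.1, 1.0, 0.0]
gripper_width: 0.998
grasp_force: 0.0
```

```bash
cat > w.py <<'E'
from h import *
import sys
name=sys.argv[1]
im,R,t=grab("wrist");s=manip.observe()
print(s['clock'],t,R.ravel(),"heading",np.degrees(np.arctan2(R[1,0],R[0,0])),s['ft_force'])
cv2.imwrite(f"pics/{name}.png",im[:,:,::-1])
n,l,st,ce=cv2.connectedComponentsWithStats(cv2.morphologyEx(green(im),cv2.MORPH_CLOSE,np.ones((3,3))))
for g,dims,nm in(((.4565,.2012,np.radians(-116)),(-.05,.05,.05,.04),'rack'),((.5552,-.047,np.radians(76.1)),(-.2,0,.05,.04),'row'),((.627,.173,np.radians(-114.7)),(-.05,.05,.066,.062),'tall')):
    q=project("wrist",box(*g,*dims),R,t).mean(0)
    k=min(range(1,n),key=lambda i:np.hypot(*(ce[i]-q)) if st[i,4]>300 else 1e9)
    print(nm,"predicted px",q,"comp",st[k],end=' ')
    if np.hypot(*(ce[k]-q))<40:
        r=fit([("wrist",hull((l==k).astype(np.uint8)*255),R,t)],g,dims);print(np.array(r[:2]),np.degrees(r[2]),r[3])
    else: print()
E
python3 w.py w1
```

```text
4.0 [0.4572 0.2018 0.3048] [ 0.439   0.8985  0.0002  0.8985 -0.439   0.0001  0.0002  0.0002 -1.    ] heading 63.959939215800105 [-0.7553  0.4346 -0.1094]
rack predicted px [252.1333 186.3965] comp [ 222  133   61  114 4633] [0.4557 0.1973] -114.67458841789109 0.07096723114751192
row predicted px [400.5838 364.8559] comp [ 382  333   39   51 1216] [ 0.5255 -0.0849] 98.15651390038333 0.8429133630405884
tall predicted px [429.1776 139.773 ] comp [ 388   84   91  118 6389] [0.6307 0.1711] -113.72412386480268 0.0732349693195713
```

View pics/w1.png

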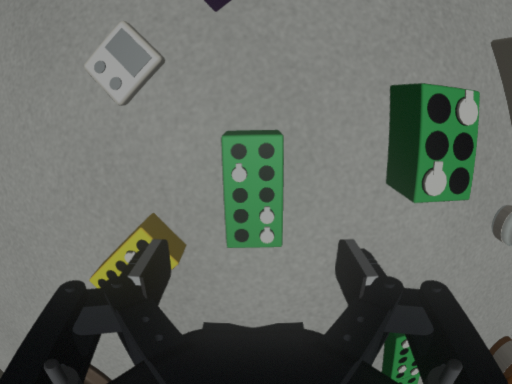

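The wrist picture shows the rack at (253,190), squarely between the fingers, with its sides along the tool x. The tall rack at (435,142) is well clear. Descending and gripping.

>>> {"fn": "jog_arm", "kwargs": {
  "deltas": [
    [[0,0,-0.1,0,0,0.025,1],[0,0,0,0,0,0.025,1],[0,0,0,0,0,0.025,1],[0,0,0,0,0,0.025,1],[0,0,0,0,0,0.015,1],[0,0,0,0,0,0.01,1],[0,0,0,0,0,0,0.7],[0,0,0,0,0,0,0.5],[0,0,0,0,0,0,0.3],[0,0,0,0,0,0,0.3],[0,0,0,0,0,0,0.3],[0,0,0,0,0,0,0.3]]
  ],
  "grip_force": 45
}}

```text
clock: 5.2
eef_pos: [0.4579, 0.2021, 0.1808]
ee_rot: [[0.428, 0.904, 0.002], [0.904, -0.428, 0.001], [0.002, 0.002, -1.0]]
ft_force: [-0.3, -0.6, 6.0]
gripper_width: 0.579
grasp_force: 49.0
```

>>> {"fn": "jog_arm", "kwargs": {
  "deltas": [
    [[0,0,0,0,0,-0.015,0.3],[0,0,-0.5,0,0,-0.025,0.3],[0,0,-0.5,0,0,-0.025,0.3],[0,0,-0.5,0,0,-0.025,0.3],[0,0,-0.4,0,0,0,0.3],[0,0,0,-0.0215,0.0257,0,0.3],[0,0,0,-0.0215,0.0257,0,0.3],[0,0,0,-0.0215,0.0257,0,0.3],[0,0,0,-0.0215,0.0257,0,0.3],[0,0,0,-0.0215,0.0257,0,0.3],[0,0,0,-0.0215,0.0257,0,0.3],[0,0,0,0,0,0,0.3]]
  ]
}}

```text
clock: 6.4
eef_pos: [0.5777, 0.0363, 0.2697]
ee_rot: [[0.245, 0.97, 0.003], [0.97, -0.245, -0.001], [-0.001, 0.003, -1.0]]
ft_force: [1.1, 0.3, -1.2]
gripper_width: 0.581
grasp_force: 48.1
```

>>> {"fn": "jog_arm", "kwargs": {
  "deltas": [
    [[0,0,0,0,0,0,0.3],[0,0,0,0,0,0,0.3]]
  ]
}}

```text
clock: 6.6
eef_pos: [0.5746, 0.04, 0.2688]
ee_rot: [[0.241, 0.971, -0.003], [0.971, -0.241, 0.0], [-0.0, -0.003, -1.0]]
ft_force: [0.2, 0.8, -2.3]
gripper_width: 0.579
grasp_force: 48.1
```

```bash
cat > t.py <<'E'
from h import *
import sys
T={}
s=manip.observe();t=s['eef_pos'];R=np.array(s['ee_rot']);print(s['clock'],t,"heading",np.degrees(np.arctan2(R[1,0],R[0,0])),s['ft_force'],s['gripper_width'])
for c in("wrist","top","scene"):
    im=manip.get_image(c);T[c]=cv2.resize(im,(512,384));cv2.imwrite(f"pics/{sys.argv[1]}_{c}.png",im[:,:,::-1])
a=T["top"][110:230,300:512];b=T["scene"][100:260,50:262]
a=cv2.resize(a,(424,240));b=cv2.resize(b,(318,240))
m=np.zeros((600,780,3),np.uint8);m[:240,:424]=a;m[:240,430:748]=b;m[240:,:480]=cv2.resize(T["wrist"],(480,360))
cv2.imwrite(f"pics/{sys.argv[1]}.png",m[:,:,::-1])
E
python3 t.py a
```

```text
6.6 [0.5746 0.04   0.2688] heading 76.05308808856512 [ 0.249   0.7665 -2.2563] 0.5785903674822028
```

View pics/a.png

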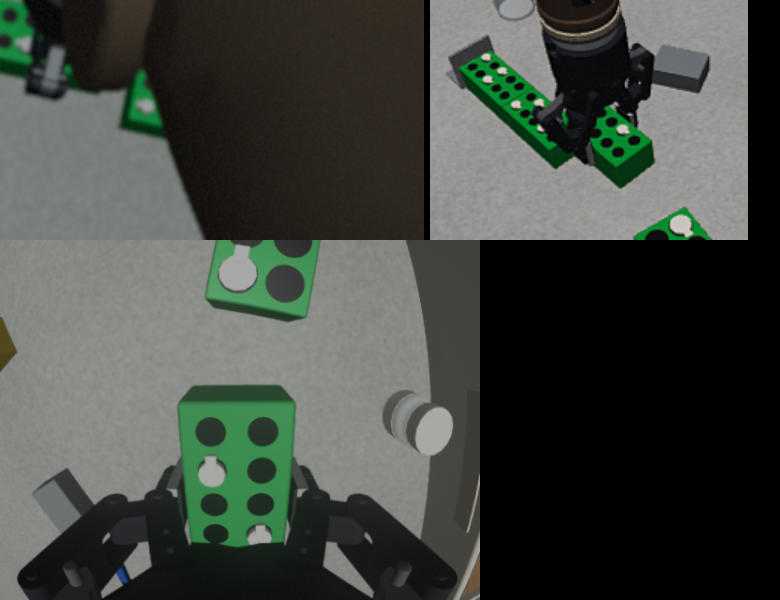

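The rack is held upright and in line, with its end about 40 mm from the row end. I will set it down with about a 12 mm gap, release, and measure both in one wrist picture from above the row.

>>> {"fn": "jog_arm", "kwargs": {
  "deltas": [
    [[0,0,0,-0.014,0.001,0.02,0.3],[0,0,0,-0.014,0.001,0.02,0.3],[0,0,0,0,0,0.02,0.3],[0,0,0,0,0,0.015,0.3],[0,0,0,0,0,0.008,0.3],[0,0,0,0,0,0.004,0.3],[0,0,0,0,0,0,0.3],[0,0,0,0,0,0,0.3]]
  ]
}}

```text
clock: 7.55
eef_pos: [0.5714, 0.012, 0.1834]
ee_rot: [[0.241, 0.971, 0.002], [0.971, -0.241, -0.0], [0.0, 0.002, -1.0]]
ft_force: [0.6, 0.1, -2.5]
gripper_width: 0.58
grasp_force: 48.2
```

>>> {"fn": "jog_arm", "kwargs": {
  "deltas": [
    [[0,0,0,0,0,0.002,0.3],[0,0,0,0,0,0.0,0.3],[0,0,0,0,0,0,0.7],[0,0,0,0,0,0,1],[0,0,0,0,0,0,1],[0,0,0,0,0,0,1],[0,0,0,0,0,-0.03,1],[0,0,0,0,0,-0.04,1],[0,0,0,-0.02,0,-0.04,1],[0,0,0,-0.045,0,-0.02,1],[0,0,0,-0.045,0,0,1],[0,0,0,-0.045,0,0,1]]
  ]
}}

```text
clock: 8.75
eef_pos: [0.5335, -0.1399, 0.3125]
ee_rot: [[0.24, 0.971, 0.003], [0.971, -0.24, -0.001], [-0.0, 0.004, -1.0]]
ft_force: [0.1, 0.2, -0.3]
gripper_width: 0.996
grasp_force: 0.0
```

>>> {"fn": "jog_arm", "kwargs": {
  "deltas": [
    [[0,0,0,-0.005,0,0,1],[0,0,0,0,0,0,1],[0,0,0,0,0,0,1]]
  ]
}}

```text
clock: 9.05
eef_pos: [0.5323, -0.1429, 0.3105]
ee_rot: [[0.241, 0.97, -0.0], [0.97, -0.241, 0.001], [0.001, -0.0, -1.0]]
ft_force: [-0.4, 0.5, 0.6]
gripper_width: 1.003
grasp_force: 0.0
```

```bash
python3 t.py b
```

```text
9.05 [ 0.5323 -0.1429  0.3105] heading 76.03595196161086 [-0.4398  0.48    0.5824] 1.003187549912721
```

View pics/b_wrist.png

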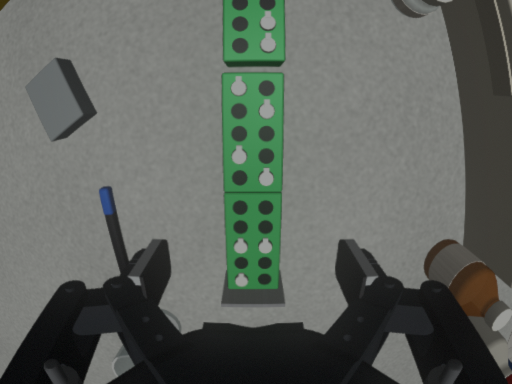

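The wrist picture shows the row at (253,80)-(253,290) and the loose rack above it, its near end at about row 65. They look in line with a gap. Now I measure the side edges.

```bash
cat > e.py <<'E'
from h import *
def unw(px,z,R,t):
    p=manip.camera_params("wrist");K,M=p['mtx'],p['mount']
    d=(px-K[[0,1],[2,2]])/K[0,0];th=np.hypot(*d.T);c=np.c_[d*(np.sin(th)/th)[:,None],np.cos(th)]
    D=c@M[:3,:3].T@R.T;o=R@M[:3,3]+t
    return o+D*((z-o[2])/D[:,2])[:,None]
def edges(im,r0,r1,R,t,c0=200,c1=310,z=.04):
    g=cv2.GaussianBlur(im,(3,3),0).astype(float);s=g[:,:,1]-g[:,:,0]   # greenness
    L,Rr=[],[]
    for r in range(r0,r1):
        v=s[r,c0:c1];m=np.percentile(v[v>30],60)/2
        i=np.nonzero(v>m)[0]
        a,b=i[0],i[-1]
        L.append((c0+a-(v[a]-m)/(v[a]-v[a-1]),r));Rr.append((c0+b+(v[b]-m)/(v[b]-v[b+1]),r))
    out=[]
    for P in(L,Rr):
        X=(unw(np.array(P),z,R,t)-t)@R      # tool coords
        k=np.polyfit(X[:,0],X[:,1],1);res=X[:,1]-np.polyval(k,X[:,0]);ok=abs(res)<.0006
        k=np.polyfit(X[ok,0],X[ok,1],1);out.append(k)
    return np.array(out)
def report(im,R,t,row,loose,xj):
    for n,(a,b) in(("row",row),("loose",loose)):
        e=edges(im,a,b,R,t);y=[np.polyval(k,xj) for k in e]
        print(n,"slopes deg",np.degrees(np.arctan(e[:,0])),"y at joint",np.array(y)*1e3,"mid",np.mean(y)*1e3,"width",np.ptp(y)*1e3)
E
python3 - <<'E'
from e import *
im=cv2.imread("pics/b_wrist.png")[:,:,::-1]
s=manip.observe();t=np.array(s['eef_pos']);R=np.array(s['ee_rot'])
px=np.array([[253.,72],[253,62],[253,67]])
print("row end, loose top edge z=.04, loose foot z=0:",((unw(px[:1],.04,R,t)-t)@R),((unw(px[1:2],.04,R,t)-t)@R),((unw(px[2:],0,R,t)-t)@R))
print(im[55:80,247,:].tolist())
xj=((unw(px[:1],.04,R,t)-t)@R)[0,0]
report(im,R,t,(78,182),(4,58),xj)
E
```

```text
row end, loose top edge z=.04, loose foot z=0: [[0.0983 0.0005 0.2705]] [[0.1064 0.0005 0.2705]] [[0.107  0.0005 0.3105]]
[[77, 149, 95], [78, 149, 95], [78, 149, 96], [77, 148, 94], [66, 134, 83], [47, 105, 60], [33, 72, 41], [29, 55, 35], [30, 54, 34], [30, 54, 34], [34, 57, 38], [70, 83, 71], [112, 118, 111], [125, 129, 124], [125, 129, 123], [123, 126, 121], [113, 120, 112], [80, 114, 85], [64, 130, 79], [75, 146, 93], [77, 149, 95], [78, 149, 95], [77, 148, 95], [76, 148, 95], [78, 149, 95]]
row slopes deg [-0.055  -0.0136] y at joint [-24.517   24.3783] mid -0.06933334674817833 width 48.895238039808135
loose slopes deg [-0.3282 -0.3775] y at joint [-23.3103  25.5846] mid 1.1371581629388647 width 48.8948285387685
```

Row and loose rack: gap about 9.5 mm, lateral offset about +0.9 mm at the rack centre, yaw off by about 0.3°. Both widths read the same, so the relative measure holds. Regripping to correct and push.

>>> {"fn": "jog_arm", "kwargs": {
  "deltas": [
    [[0,0,0,0.04,0,0,1],[0,0,0,0.04,0,0,1],[0,0,0,0.04,0,0,1],[0,0,0,0.04,0.0007,0,1],[0,0,-0.05,0,0,0.035,1],[0,0,0,0,0,0.04,1],[0,0,0,0,0,0.03,1],[0,0,0,0,0,0.015,1],[0,0,0,0,0,0.009,1],[0,0,0,0,0,0,1],[0,0,0,0,0,0,1]]
  ]
}}

```text
clock: 10.3
eef_pos: [0.5725, 0.0117, 0.1829]
ee_rot: [[0.236, 0.972, 0.002], [0.972, -0.236, -0.0], [0.0, 0.002, -1.0]]
ft_force: [1.1, 0.3, -0.8]
gripper_width: 1.001
grasp_force: 0.0
```

>>> {"fn": "jog_arm", "kwargs": {
  "deltas": [
    [[0,0,0,0,0,0,0.7],[0,0,0,0,0,0,0.5],[0,0,0,0,0,0,0.3],[0,0,0,0,0,0,0.3],[0,0,0,0,0,0,0.3],[0,0,0,0,0,0,0.3]]
  ]
}}

```text
clock: 10.9
eef_pos: [0.5722, 0.0115, 0.183]
ee_rot: [[0.236, 0.972, 0.002], [0.972, -0.236, -0.0], [0.0, 0.002, -1.0]]
ft_force: [-1.0, 0.8, 6.5]
gripper_width: 0.579
grasp_force: 49.0
```

>>> {"fn": "jog_arm", "kwargs": {
  "deltas": [
    [[0,0,0.025,0,-0.0008,0,0.3],[0,0,0.025,0,-0.0009,0,0.3],[0,0,0,-0.002,0,0,0.3],[0,0,0,-0.002,0,0,0.3],[0,0,0,-0.002,0,0,0.3],[0,0,0,-0.001,0,0,0.3],[0,0,0,0,0,0,0.3]]
  ]
}}

```text
clock: 11.6
eef_pos: [0.5695, 0.0062, 0.1831]
ee_rot: [[0.243, 0.97, 0.004], [0.97, -0.243, 0.002], [0.003, 0.003, -1.0]]
ft_force: [1.5, 3.9, 6.7]
gripper_width: 0.579
grasp_force: 49.3
```

>>> {"fn": "jog_arm", "kwargs": {
  "deltas": [
    [[0,0,0,-0.001,0,0,0.3],[0,0,0,0,0,0,0.3]]
  ]
}}

```text
clock: 11.8
eef_pos: [0.5693, 0.0053, 0.1831]
ee_rot: [[0.243, 0.97, 0.004], [0.97, -0.243, 0.002], [0.003, 0.003, -1.0]]
ft_force: [2.0, 5.0, 6.1]
gripper_width: 0.579
grasp_force: 49.4
```

>>> {"fn": "jog_arm", "kwargs": {
  "deltas": [
    [[0,0,0,-0.001,0,0,0.3],[0,0,0,0,0,0,0.3]]
  ]
}}

```text
clock: 12.0
eef_pos: [0.569, 0.0044, 0.1831]
ee_rot: [[0.243, 0.97, 0.004], [0.97, -0.243, 0.002], [0.003, 0.003, -1.0]]
ft_force: [2.5, 5.6, 7.7]
gripper_width: 0.581
grasp_force: 49.4
```

>>> {"fn": "jog_arm", "kwargs": {
  "deltas": [
    [[0,0,0,-0.001,0,0,0.3],[0,0,0,0,0,0,0.3]]
  ]
}}

```text
clock: 12.2
eef_pos: [0.5688, 0.0034, 0.1831]
ee_rot: [[0.243, 0.97, 0.004], [0.97, -0.243, 0.002], [0.003, 0.003, -1.0]]
ft_force: [2.3, 5.9, 6.7]
gripper_width: 0.58
grasp_force: 49.4
```

>>> {"fn": "jog_arm", "kwargs": {
  "deltas": [
    [[0,0,0,-0.001,0,0,0.3],[0,0,0,0,0,0,0.3]]
  ]
}}

```text
clock: 12.4
eef_pos: [0.5686, 0.0028, 0.1831]
ee_rot: [[0.243, 0.97, 0.004], [0.97, -0.243, 0.003], [0.004, 0.003, -1.0]]
ft_force: [2.0, 7.8, 7.9]
gripper_width: 0.582
grasp_force: 49.3
```

>>> {"fn": "jog_arm", "kwargs": {
  "deltas": [
    [[0,0,0,-0.001,0,0,0.3],[0,0,0,0,0,0,0.3]]
  ]
}}

```text
clock: 12.6
eef_pos: [0.5685, 0.0026, 0.1831]
ee_rot: [[0.243, 0.97, 0.005], [0.97, -0.243, 0.004], [0.005, 0.003, -1.0]]
ft_force: [3.2, 9.9, 6.8]
gripper_width: 0.576
grasp_force: 49.2
```

Contact shows: the advance has stalled and the force is rising. One more millimetre, then release, raise and look.

>>> {"fn": "jog_arm", "kwargs": {
  "deltas": [
    [[0,0,0,-0.001,0,0,0.3],[0,0,0,0,0,0,0.3],[0,0,0,0,0,0,0.7],[0,0,0,0,0,0,1],[0,0,0,0,0,0,1],[0,0,0,0,0,0,1],[0,0,0,0,0,-0.03,1],[0,0,0,0,0,-0.04,1],[0,0,0,-0.02,0,-0.04,1],[0,0,0,-0.04,0,-0.02,1],[0,0,0,-0.04,0,0,1],[0,0,0,-0.02,0,0,1]]
  ]
}}

```text
clock: 13.8
eef_pos: [0.5372, -0.1197, 0.313]
ee_rot: [[0.243, 0.97, 0.002], [0.97, -0.243, -0.002], [-0.001, 0.002, -1.0]]
ft_force: [0.3, 0.5, -0.2]
gripper_width: 0.997
grasp_force: 0.0
```

>>> {"fn": "jog_arm", "kwargs": {
  "deltas": [
    [[0,0,0,0,0,0,1],[0,0,0,0,0,0,1],[0,0,0,0,0,0,1]]
  ]
}}

```text
clock: 14.1
eef_pos: [0.5377, -0.1164, 0.3112]
ee_rot: [[0.241, 0.971, -0.001], [0.971, -0.241, 0.001], [0.0, -0.001, -1.0]]
ft_force: [0.2, 1.2, 0.6]
gripper_width: 1.001
grasp_force: 0.0
```

```bash
python3 t.py c && python3 - <<'E'
import cv2
im=cv2.imread("pics/c_wrist.png");cv2.imwrite("pics/c_crop.png",cv2.resize(im[0:200,180:330],None,fx=3,fy=3,interpolation=cv2.INTER_CUBIC))
E
```

```text
14.1 [ 0.5377 -0.1164  0.3112] heading 76.06063247909742 [0.1941 1.1536 0.5781] 1.001027740272926
```

View pics/c_crop.png

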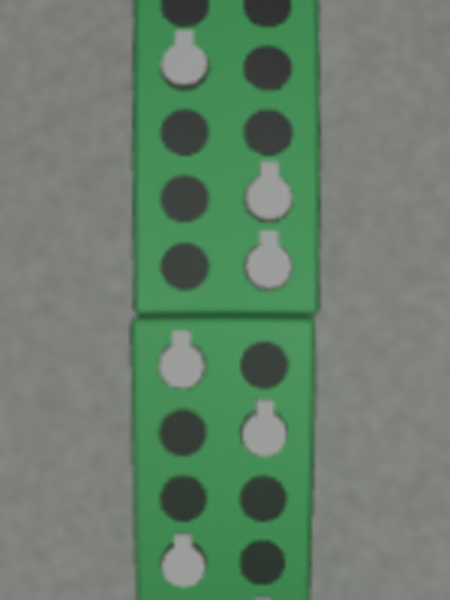

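The crop shows the racks butted, the seam at wrist row 105, with a small step to the right. Measuring it.

```bash
python3 - <<'E'
from e import *
im=cv2.imread("pics/c_wrist.png")[:,:,::-1]
s=manip.observe();t=np.array(s['eef_pos']);R=np.array(s['ee_rot'])
J=((unw(np.array([[253.,105.3]]),.04,R,t)-t)@R)[0];print("joint tool",J, (J@R.T+t))
report(im,R,t,(110,204),(4,101),J[0])
report(im,R,t,(110,150),(50,101),J[0])
print(im[96:116,253,1], im[96:116,235,1],im[96:116,272,1])
E
```

```text
joint tool [0.0714 0.0005 0.2714] [ 0.5554 -0.0468  0.04  ]
row slopes deg [-0.0221 -0.0112] y at joint [-23.2655  25.6405] mid 1.1875128326256177 width 48.905998980480135
loose slopes deg [0.0565 0.0093] y at joint [-22.3682  26.5175] mid 2.0746644285283677 width 48.885635445729534
row slopes deg [-0.0427  0.043 ] y at joint [-23.2753  25.6558] mid 1.1902450080204952 width 48.93118539318603
loose slopes deg [0.0691 0.0184] y at joint [-22.3709  26.5132] mid 2.071127037449088 width 48.88411015632004
[146 146 147 147 146 146 143 126  95  91 119 139 146 146 147 146 146 146
 146 146] [145 146 146 146 147 146 143 129  98  87 113 136 144 145 145 145 144 144
 139 124] [126 143 146 147 146 147 144 130  99  90 115 139 148 148 148 148 148 147
 135  98]
```

It is butted but 0.9 mm out of line (yaw good to 0.05°), so I will mend it: regrip, back off 1 mm, shift, push again.

>>> {"fn": "jog_arm", "kwargs": {
  "deltas": [
    [[0,0,0,0.04,0,0,1],[0,0,0,0.04,0,0,1],[0,0,0,0.043,0.0021,0,1],[0,0,0,0,0,0.035,1],[0,0,0,0,0,0.04,1],[0,0,0,0,0,0.03,1],[0,0,0,0,0,0.015,1],[0,0,0,0,0,0.008,1],[0,0,0,0,0,0,1],[0,0,0,0,0,0,1],[0,0,0,0,0,0,1]]
  ]
}}

```text
clock: 15.35
eef_pos: [0.5706, 0.0017, 0.1854]
ee_rot: [[0.241, 0.97, 0.003], [0.97, -0.241, -0.0], [0.001, 0.003, -1.0]]
ft_force: [-0.3, -0.4, 0.1]
gripper_width: 1.005
grasp_force: 0.0
```

>>> {"fn": "jog_arm", "kwargs": {
  "deltas": [
    [[0,0,0,0,0,0,0.7],[0,0,0,0,0,0,0.5],[0,0,0,0,0,0,0.3],[0,0,0,0,0,0,0.3],[0,0,0,0,0,0,0.3],[0,0,0,0,0,0,0.3]]
  ]
}}

```text
clock: 15.95
eef_pos: [0.5699, 0.0018, 0.1846]
ee_rot: [[0.241, 0.97, 0.001], [0.97, -0.241, -0.0], [0.0, 0.001, -1.0]]
ft_force: [-1.0, 0.0, 5.7]
gripper_width: 0.579
grasp_force: 49.1
```

>>> {"fn": "jog_arm", "kwargs": {
  "deltas": [
    [[0,0,0,0.001,0,-0.001,0.3],[0,0,0,0,-0.0009,0,0.3],[0,0,0,0,-0.0008,0,0.3],[0,0,0,0,0,0,0.3],[0,0,0,0,0,0,0.3]]
  ]
}}

```text
clock: 16.45
eef_pos: [0.5681, 0.0032, 0.1846]
ee_rot: [[0.241, 0.97, 0.0], [0.97, -0.241, 0.0], [0.0, 0.0, -1.0]]
ft_force: [0.5, -0.1, 0.3]
gripper_width: 0.575
grasp_force: 48.5
```

```bash
cat > g.py <<'E'
from h import *
s=manip.observe();R=np.array(s['ee_rot']);g=np.array(s['eef_pos'])+.155*R[:,2]
d=g[:2]-[.5554,-.0468];print(s['clock'],g,"grasp v vs row mm",1e3*(g[0]*.9706-g[1]*.2407-.5511),"u from row end",1e3*(d@[.2407,.9706]),"head",np.degrees(np.arctan2(R[1,0],R[0,0])),s['ft_force'])
E
python3 g.py
```

```text
16.45 [0.5682 0.0032 0.0296] grasp v vs row mm -0.394761591687276 u from row end 51.63548360488503 head 76.03994342603761 [ 0.5119 -0.1238  0.2896]
```

>>> {"fn": "jog_arm", "kwargs": {
  "deltas": [
    [[0,0,0,0,0.0003,0.0005,0.3],[0,0,0,-0.001,0,0,0.3],[0,0,0,-0.001,0,0,0.3],[0,0,0,0,0,0,0.3]]
  ]
}}

```text
clock: 16.85
eef_pos: [0.5681, 0.0018, 0.1846]
ee_rot: [[0.242, 0.97, 0.001], [0.97, -0.242, 0.001], [0.001, 0.0, -1.0]]
ft_force: [0.1, 5.4, 4.3]
gripper_width: 0.578
grasp_force: 49.0
```

```bash
python3 g.py
```

```text
16.85 [0.5682 0.002  0.0296] grasp v vs row mm -0.04981962707750753 u from row end 50.40609966735776 head 76.01198814195116 [0.1261 5.4265 4.2834]
```

>>> {"fn": "jog_arm", "kwargs": {
  "deltas": [
    [[0,0,0,-0.001,0,0,0.3],[0,0,0,0,0,0,0.3]]
  ]
}}

```text
clock: 17.05
eef_pos: [0.568, 0.0015, 0.1846]
ee_rot: [[0.242, 0.97, 0.001], [0.97, -0.242, 0.003], [0.003, 0.0, -1.0]]
ft_force: [0.9, 8.6, 4.4]
gripper_width: 0.578
grasp_force: 49.0
```

```bash
python3 g.py
```

```text
17.05 [0.5682 0.0019 0.0296] grasp v vs row mm -0.07422449088201333 u from row end 50.37714227260745 head 75.99726948894585 [0.9351 8.5923 4.4408]
```

In contact and in line. Release, raise and check.

>>> {"fn": "jog_arm", "kwargs": {
  "deltas": [
    [[0,0,0,-0.001,0,0,0.3],[0,0,0,0,0,0,0.3],[0,0,0,0,0,0,0.7],[0,0,0,0,0,0,1],[0,0,0,0,0,0,1],[0,0,0,0,0,0,1],[0,0,0,0,0,-0.03,1],[0,0,0,0,0,-0.04,1],[0,0,0,-0.02,0,-0.04,1],[0,0,0,-0.04,0,-0.02,1],[0,0,0,-0.04,0,0,1],[0,0,0,-0.02,0,0,1]]
  ]
}}

```text
clock: 18.25
eef_pos: [0.538, -0.1199, 0.3157]
ee_rot: [[0.243, 0.97, 0.002], [0.97, -0.243, -0.002], [-0.001, 0.003, -1.0]]
ft_force: [-0.0, 0.0, -0.4]
gripper_width: 0.999
grasp_force: 0.0
```

>>> {"fn": "jog_arm", "kwargs": {
  "deltas": [
    [[0,0,0,0,0,0,1],[0,0,0,0,0,0,1],[0,0,0,0,0,0,1]]
  ]
}}

```text
clock: 18.55
eef_pos: [0.5385, -0.1166, 0.3138]
ee_rot: [[0.241, 0.971, -0.001], [0.971, -0.241, 0.001], [0.0, -0.001, -1.0]]
ft_force: [-0.3, 0.8, 0.1]
gripper_width: 1.005
grasp_force: 0.0
```

```bash
python3 t.py d && python3 - <<'E'
from e import *
im=cv2.imread("pics/d_wrist.png")[:,:,::-1]
s=manip.observe();t=np.array(s['eef_pos']);R=np.array(s['ee_rot'])
col=im[60:225,253,1].astype(int);dark=[(60+i,c) for i,c in enumerate(col) if c<130];print(dark)
j=min((x for x in dark if 85<x[0]<125),key=lambda x:x[1])[0]
J=((unw(np.array([[253.,j]]),.04,R,t)-t)@R)[0];print("joint world",J@R.T+t)
report(im,R,t,(j+5,j+95),(4,j-4),J[0])
cv2.imwrite("pics/d_crop.png",np.hstack([cv2.resize(im[0:240,180:330],(375,600),interpolation=cv2.INTER_CUBIC),cv2.resize(cv2.imread("pics/d_scene.png")[:,:,::-1][80:280,40:180],(420,600))])[:,:,::-1])
E
```

```text
18.55 [ 0.5385 -0.1166  0.3138] heading 76.06218678019373 [-0.2664  0.762   0.1053] 1.0054403251781043
[(103, np.int64(126)), (104, np.int64(95)), (105, np.int64(93)), (106, np.int64(120)), (212, np.int64(129)), (213, np.int64(128)), (214, np.int64(128)), (215, np.int64(128)), (216, np.int64(128)), (217, np.int64(128)), (218, np.int64(125)), (219, np.int64(110)), (220, np.int64(92)), (221, np.int64(112)), (222, np.int64(123)), (223, np.int64(128)), (224, np.int64(128))]
joint world [ 0.5561 -0.0468  0.04  ]
row slopes deg [-0.0179 -0.0021] y at joint [-24.06    24.8418] mid 0.3908771975426207 width 48.901774773219095
loose slopes deg [0.1262 0.0514] y at joint [-23.8625  25.0819] mid 0.6096561734630114 width 48.94441159672624
```

View pics/d_crop.png

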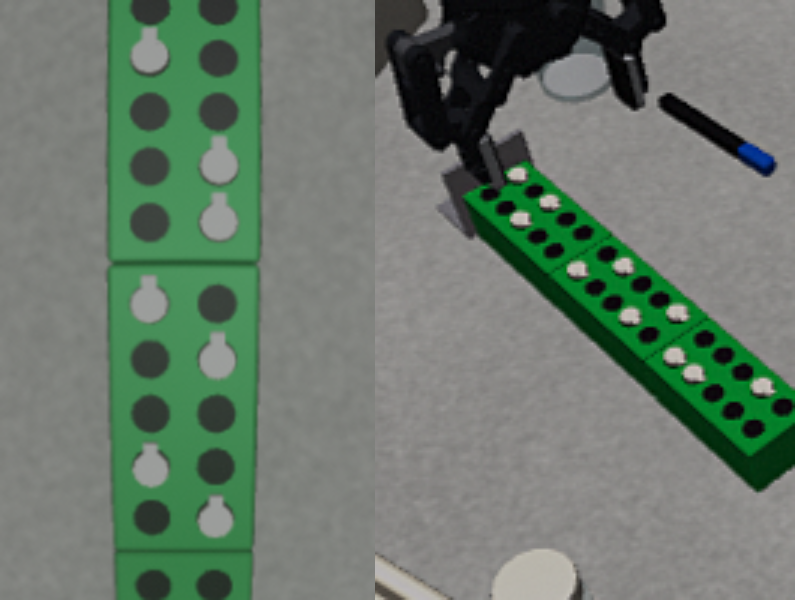

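The seam (wrist row 104) is about as thin as the row's own seam (row 220). The step is 0.2 mm and the yaw 0.1°, so I am handing it in.

```bash
python3 -c "
from rig import manip
print(manip.close_job())"
```

```text
the job is handed in; nothing more can be done
None
```

The loose green rack now stands upright on the bench, butted end-on against the open end of the row (0.2 mm sideways step, 0.1° yaw, seam like the row's own); the arm stayed clear of the tall rack, and the job was handed in at about 18.7 s of the 34 s.

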